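Count one button into the tray's trough and shut its lid

TASK

The order needs one red button. On the green counting tray, sweep the red button along the deck into the trough without picking it up, leave the yellow extra where it lies on the deck, then swing the trough's white lid fully shut over the red button.

Things in the scene. Friction and masses are not known exactly. Their poses are not given: they have to be found in the camera images.
- tray: Green counting tray, fixed, 200 mm (x) by 240 mm (y); origin at the centre of its underside, z up. Flat deck y -116 to +52 mm, top at z 24 mm. At y +52 the deck ends in a sheer step without lip, down into the trough: y +52 to +114, x -96 to +96, floor at z 5 mm. Outer walls 4 mm thick (6 mm at +y), tops at z 30 mm.
- lid (a joint): White lid of the trough: 0 = shut, 1.7 to 1.95 rad at start (open, leaning outwards), stop 2.0. Plate 200 (tray x) by 68 by 4 mm, 5 mm lip under its free edge. Hinge along tray x at tray y +117, z 32 mm, mid-thickness. Shut: reaches to y +49, top at z 34; upright: edge at z 100. Light friction holds it at any angle (under 2 N moves it): push it over from its outer (+y) side, then down.
- red_button: Red coat button, a flat disc 38 mm across, 12 mm thick, about 20 g, lying flat on the tray's deck, about 45 mm to one side (tray x) of the tray's middle and 70 to 110 mm short of the step; origin at the centre of its underside, z up.
- yellow_button: Yellow button of the same form and size on the same deck, about 45 mm to the other side (which is which changes); the extra that stays. Origin at the centre of its underside, z up.
Things that resemble listed ones, but are neither listed nor needed, are in the scene too. Several things have the shape of the red_button; the one meant has the colours described above. Several things have the shape of the yellow_button; the one meant has the colours described above.

How it is judged:
On the way, in this order (a step that is already met when the one before it is completed fails the run):
1. the red button lies in the trough (z of red_button in the frame of tray below 0.012 m and y of red_button in the frame of tray between 0.062 and 0.114 m), for 0.2 s.
2. the lid is shut (value of joint lid below 0.1 rad), for 0.2 s.
At the end, for the whole second after the job is handed in: The red button lies at rest in the trough, the lid is shut over it (within 0.1 rad), and the yellow button lies flat on the deck within 20 mm of where it started (all of step 1 and x of red_button in the frame of tray between -0.096 and 0.096 m and linear speed of red_button below 0.02 m/s and value of joint lid below 0.1 rad and distance of yellow_button from where it was at the start of the episode below 0.02 m and angle between yellow_button's own z axis and vertical below 0.2 rad); the robot touches nothing.
It fails at once if the red button is picked up (more than 30 mm above the deck) (z of red_button in the frame of tray above 0.054 m).
It fails at once if the yellow button is moved more than 20 mm (distance of yellow_button from where it was at the start of the episode above 0.02 m).
It also fails if it takes over 40 s, if anything falls off the work surface, if the arm or the gripper's body presses on something with over 40 N, if the wrist force passes 120 N, or if a joint passes its speed limit or range.

ROBOT

A 6-joint arm with a two-finger parallel gripper is mounted at the origin on the work surface. World frame = base frame: x ahead of the robot, y to its left, z up, the work surface at z = 0. Lengths are in m, angles in rad, forces in N, time in s.
With the tool pointing down it reaches from about 0.3 to 0.825 m from the base axis. Payload 5.4 kg.
Tool frame: the origin (TCP) lies midway between the tips of the shut fingers; the grasp point (between the pads) lies 19 mm behind it; z points along the fingers, y is the line along which they close (so a half turn about z gives the same grasp; the last joint's range is limited). The gripper opens to 92 mm and grips with 3 to 60 N. Pads are 20 mm wide; open, the fingers measure 128 mm over their backs; the gripper's body (75 mm by 189 mm) begins 69 mm behind the grasp point.
Start: joints at [1.056, 0.158, 1.597, -0, 1.386, -0.21], TCP at [0.173, 0.548, 0.215] pointing down, gripper open.
Joint ranges: [-2.91, 2.91], [-0.94, 2.29], [0.18, 2.7], [-1.29, 4.43], [0.17, 2.64], [-3, 3]. Speed limits (rad/s): [2.57, 2.57, 3.14, 3.14, 3.14, 3.14].

INTERFACE

Orientations are given as a rotation vector (axis times angle).
In Python, from station import env gives the robot as it stands. The module is installed in compiled form; this text tells all that it offers.
- The arm moves only by the tool send_rows, never from a script. Its argument "series" is one flat list of numbers, 7 for each row, row after row: the shift along the tool's x, y, z in cm, then the turn, a rotation vector about the tool's x, y, z in rad, then the closure, from 0 (fully open) to 1 (shut). In form: [dx, dy, dz, wx, wy, wz, grip, dx, dy, dz, wx, wy, wz, grip, ...]. A call has 1 to 8 rows; each row is the pose to reach, as a shift and turn from the pose commanded when the call began, along the tool's axes at that moment; what a row does not reach only later rows make up. A row lasts 1/10 s, in which the tool goes at most 50 mm and 8.59 degrees, less where a joint would pass 70% of its speed; a pose out of reach is approached as far as the arm can. A call with a gripper value outside its range is refused whole. The fingers move at their own pace and stop on an object; "grip_force" is the grip in N (left out, the last holds). Time passes only in rows, so rows that repeat a pose let the fingers close. It gives the time, the measured TCP pose, the force, the opening and the grip force at its end, in the units of the state.
- env.get_obs(): the state, without advancing time (a new reading comes with each control period).
- env.get_image(name): name is "scene" or "top" or "wrist"; returns the picture (420x560x3 uint8, blue, green, red); there is no depth.
- env.calibration(name): a dict with "mtx" (3x3 intrinsics, pixels), "R" (3x3) and "t" (3): a world point X has camera coordinates R X + t. Camera axes: x right, y down, z forward; pixel columns grow to the right and rows downward; lengths in m; the calibration is good to about 2 mm. The wrist camera is an equidistant fisheye: a pixel r from the principal point sees the ray r / f radians off the axis. A picture is of the moment at which its call begins: read the wrist's pose just before it. calibration takes no time and is no camera call; for the wrist camera it gives the pose at the moment of the call.
- env.close_job(): hands the job in; it is judged then, once.
The state is a dict: "time_s": time; "q": joint angles; "dq": joint speeds; "tau": joint torques, N m; "tool_pos": TCP position; "tcp_rot": TCP orientation; "wrist_force": force on the tool from outside, world axes, zero at the start; "wrist_torque": the same for the moment, N m; "gripper_width": finger opening in m; "grip_force": force on a finger pad.
Only numpy, scipy, OpenCV 4.12 (cv2) and the standard library are available. Lean on these libraries where they do the work, as an engineer would, in place of code of your own. Each camera call takes 0.05 s, during which the arm holds its last target. There are 200 camera calls.

## Working session

There is one attempt and no reset: what is moved stays moved. The work goes in short steps, Python scripts to look and compute and a tool call to move; the robot and the scene stay as the last step left them, time stands still between calls to the robot, and variables do not carry over. Pictures are saved under pics/ and viewed, at most 10 in all, crops included, and the job is handed in when it is done.

Besides the shell and the picture viewer there is one more tool, called after "Call:" in YAML: its name, and indented under it one key for each argument. send_rows: Moves the arm, as the interface text tells. Its arguments: {"type":"object","properties":{"series":{"type":"array"},"grip_force":{"type":"number"}},"required":["series"]}

```bash
mkdir -p pics; python3 - <<'E'
from station import env
import cv2,numpy as np
o=env.get_obs();print(o['tool_pos'],o['tcp_rot'],o['time_s'])
a=env.get_image("scene");b=env.get_image("top")
cv2.imwrite("pics/scene0.png",a);cv2.imwrite("pics/top0.png",b)
for n in("scene","top"):
    c=env.calibration(n);print(n,c['mtx'].tolist(),(-c['R'].T@c['t']).round(3))
E
```

```text
[0.17225964 0.54793508 0.21363733] [-4.76824951e-01 -3.10454982e+00  2.75191289e-03] 0.0
scene [[455.51753770470253, 0.0, 276.1474287012288], [0.0, 455.51753770470253, 210.9085967674225], [0.0, 0.0, 1.0]] [1.048 0.296 0.569]
top [[502.4814634059218, 0.0, 285.8673746599789], [0.0, 502.4814634059218, 206.87738497301422], [0.0, 0.0, 1.0]] [0.455 0.076 0.801]
```

View pics/scene0.png

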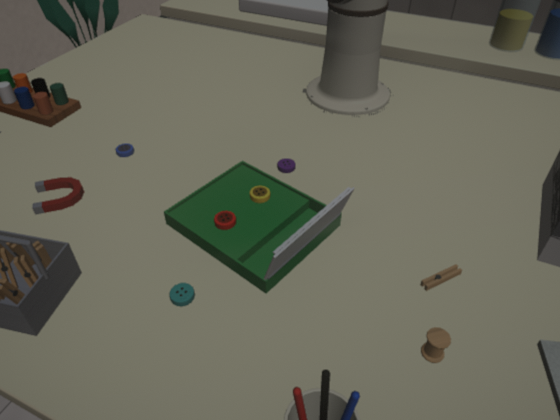

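View pics/top0.png

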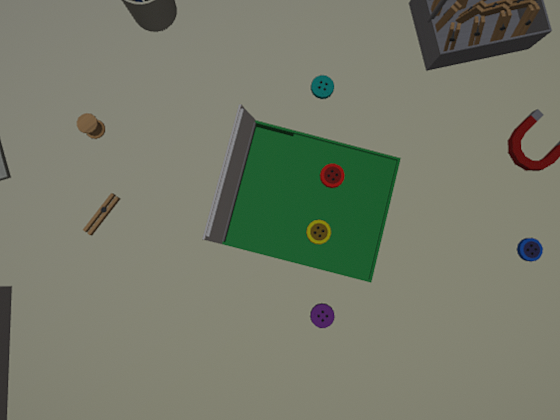

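The views show the tray in the middle, with red at (332,176) in top and (226,220) in scene. Yellow is at (319,232) and (260,194). The lid is open on the left in top. Tray corners in top are about (399,158), (371,281), (257,122).

```bash
cat > h.py <<'E'
import cv2,numpy as np
from station import env
C={n:env.calibration(n) for n in("scene","top")}
P={n:c['mtx']@np.c_[c['R'],c['t']] for n,c in C.items()}
def tri(a,b):
    X=cv2.triangulatePoints(P['scene'],P['top'],np.float64(a).reshape(2,1),np.float64(b).reshape(2,1)).ravel()
    return X[:3]/X[3]
def ray(n,uv,z):
    c=C[n];o=-c['R'].T@c['t'];d=c['R'].T@np.linalg.solve(c['mtx'],[uv[0],uv[1],1])
    return o+d*(z-o[2])/d[2]
E
python3 - <<'E'
from h import *
I={n:cv2.imread(f"pics/{n}0.png") for n in("scene","top")}
W={'scene':(150,150,360,290),'top':(200,95,410,290)}
def blob(n,lo,hi):
    h=cv2.cvtColor(I[n],cv2.COLOR_BGR2HSV);m=cv2.inRange(h,lo,hi)
    x0,y0,x1,y1=W[n];k=np.zeros_like(m);k[y0:y1,x0:x1]=m[y0:y1,x0:x1]
    c=max(cv2.findContours(k,0,2)[0],key=cv2.contourArea);return c
for nm,lo,hi in(('red',(0,150,80),(10,255,255)),('yel',(18,120,80),(34,255,255))):
    p={n:blob(n,lo,hi) for n in I};e={n:cv2.fitEllipse(c)[0] for n,c in p.items()}
    print(nm,e,tri(e['scene'],e['top']).round(4),ray('top',e['top'],.036).round(4),ray('scene',e['scene'],.036).round(4))
for n in I:
    c=blob(n,(50,100,30),(75,255,255));print(n,cv2.approxPolyDP(cv2.convexHull(c),4,True)[:,0].tolist())
for a,b in(((166,216),(399,158)),((243,165),(371,281)),((265,278),(257,122))):
    print(tri(a,b).round(4),ray('top',b,.03).round(4))
# lid free edge
for a,b in(((271,271),(242,108)),((351,193),(207,240))): print('lid',tri(a,b).round(4))
E
```

```text
red {'scene': (224.86697387695312, 218.7638397216797), 'top': (331.72705078125, 174.9368133544922)} [ 0.5746 -0.0262  0.0351] [ 0.5742 -0.0255  0.036 ] [ 0.5757 -0.0264  0.036 ]
yel {'scene': (259.9352111816406, 192.9879150390625), 'top': (318.233154296875, 231.50303649902344)} [ 0.4874 -0.0036  0.0346] [ 0.4871 -0.0029  0.036 ] [ 0.4891 -0.0034  0.036 ]
scene [[165, 211], [242, 162], [324, 205], [263, 280]]
top [[255, 121], [399, 158], [370, 281], [222, 243]]
[ 0.6021 -0.1338  0.022 ] [ 0.6012 -0.1329  0.03  ]
[ 0.4097 -0.0841  0.0202] [ 0.4107 -0.0831  0.03  ]
[0.6588 0.0901 0.0314] [0.6596 0.0892 0.03  ]
lid [0.6707 0.1094 0.0699]
lid [0.475  0.1599 0.0846]
```

Call:
send_rows:
  series: [-28, -23.5, 0, 0, 0, 0.76, 1, -56, -47.2, 0, 0, 0, 1.522, 1, -56, -47.2, 0, 0, 0, 1.522, 1, -56, -47.2, 0, 0, 0, 1.522, 1, -56, -47.2, 0, 0, 0, 1.522, 1, -56, -47.2, 0, 0, 0, 1.522, 1, -56, -47.2, 0, 0, 0, 1.522, 1, -56, -47.2, 0, 0, 0, 1.522, 1]
  grip_force: 20

```text
time_s: 0.9
tool_pos: [0.3874, 0.2089, 0.2144]
tcp_rot: [-2.154, -2.287, -0.0]
wrist_force: [0.5, 0.8, 0.1]
gripper_width: 0.0298
grip_force: 0.0
```

```bash
cat >> h.py <<'E'
from scipy.spatial.transform import Rotation as Rr
ty=np.array([.254,.967,0]);tx=np.array([.967,-.254,0]);c0=np.array([.5365,.0075,0])
def st():
    o=env.get_obs();R=Rr.from_rotvec(o['tcp_rot']).as_matrix();d=o['tool_pos']-c0
    print('t',round(o['time_s'],2),'tray xyz',np.round([d@tx,d@ty,d[2]],4),'q',np.round(o['q'],2),'w',o['gripper_width'],'F',np.round(o['wrist_force'],1))
    return o,R
def goal(x,y,z):
    o,R=st();g=c0+x*tx+y*ty+[0,0,z]
    T=np.c_[ty,tx,[0,0,-1]]
    print('move cm',(R.T@(g-o['tool_pos'])*100).round(2),'turn',Rr.from_matrix(R.T@T).as_rotvec().round(3))
E
python3 -c "
from h import *
goal(.0457,-.068,.2136)"
```

```text
t 0.9 tray xyz [-0.1953  0.1569  0.2144] q [ 0.22 -0.21  1.96  0.    1.39  0.16] w 0.029766795812274805 F [0.5 0.8 0.1]
move cm [-28.89  15.9    0.08] turn [-0.    -0.     0.317]
```

Call:
send_rows:
  series: [-28.9, 15.9, 0, 0, 0, 0.317, 1, -28.9, 15.9, 0, 0, 0, 0.317, 1, -28.9, 15.9, 0, 0, 0, 0.317, 1, -28.9, 15.9, 0, 0, 0, 0.317, 1, -28.9, 15.9, 0, 0, 0, 0.317, 1, -28.9, 15.9, 0, 0, 0, 0.317, 1, -28.9, 15.9, 0, 0, 0, 0.317, 1, -28.9, 15.9, 0, 0, 0, 0.317, 1]

```text
time_s: 1.7
tool_pos: [0.5656, -0.0704, 0.2137]
tcp_rot: [-2.486, -1.921, 0.001]
wrist_force: [-0.7, -0.0, -0.7]
gripper_width: 0.0003
grip_force: 0.0
```

Call:
send_rows:
  series: [0, 0, 0, 0, 0, 0, 1, 0, 0, 0, 0, 0, 0, 1, 0, 0, 0, 0, 0, 0, 1, 0, 0, 0, 0, 0, 0, 1]

```text
time_s: 2.1
tool_pos: [0.5644, -0.066, 0.2148]
tcp_rot: [2.481, 1.928, 0.0]
wrist_force: [-0.3, 1.0, 0.1]
gripper_width: 0.0009
grip_force: 0.0
```

```bash
python3 -c "
from h import *
goal(.0457,-.068,.07)
cv2.imwrite('pics/w1.png',env.get_image('wrist'))"
```

```text
t 2.1 tray xyz [ 0.0457 -0.064   0.2148] q [-0.33  0.14  1.62  0.    1.38 -0.08] w 0.0009302036177340797 F [-0.3  1.   0.1]
move cm [-0.4  -0.   14.48] turn [ 0.    -0.     0.007]
```

View pics/w1.png

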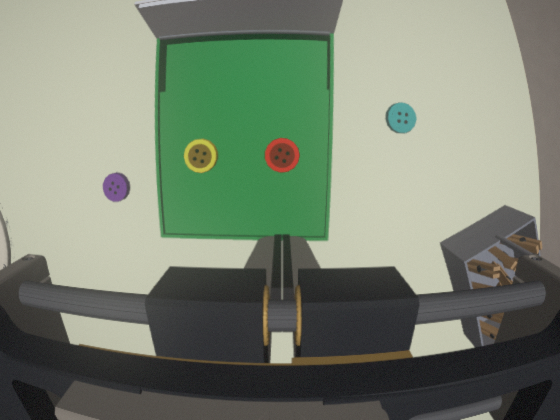

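The wrist view shows the tray square to the tool. Red at (282,155) lies straight ahead of the shut fingers and yellow at (200,155) is clear of the path. Next I lower the fingers behind red.

Call:
send_rows:
  series: [-0.3, 0, 4, 0, 0, 0.007, 1, -0.3, 0, 8, 0, 0, 0.007, 1, -0.3, 0, 12, 0, 0, 0.007, 1, -0.3, 0, 15, 0, 0, 0.007, 1, -0.3, 0, 16.5, 0, 0, 0.007, 1, -0.3, 0, 17.5, 0, 0, 0.007, 1, -0.3, 0, 18.2, 0, 0, 0.007, 1, -0.3, 0, 18.5, 0, 0, 0.007, 1]

```text
time_s: 2.95
tool_pos: [0.5648, -0.0702, 0.0303]
tcp_rot: [2.488, 1.916, 0.001]
wrist_force: [0.8, 0.3, 0.3]
gripper_width: 0.0004
grip_force: 0.0
```

Call:
send_rows:
  series: [0, 0, 0, 0, 0, 0, 1, 0, 0, 0, 0, 0, 0, 1]

```text
time_s: 3.15
tool_pos: [0.5648, -0.0703, 0.0307]
tcp_rot: [2.487, 1.916, 0.002]
wrist_force: [0.5, 0.4, 0.4]
gripper_width: 0.0002
grip_force: 0.0
```

```bash
python3 -c "
from h import *
goal(.0457,.02,.029)"
```

```text
t 3.15 tray xyz [ 0.0471 -0.068   0.0307] q [-0.34  0.36  1.75  0.    1.03 -0.08] w 0.0002320881544944683 F [0.5 0.4 0.4]
move cm [ 8.8  -0.16  0.17] turn [ 0.002  0.    -0.001]
```

Call:
send_rows:
  series: [1, -0.1, 0.1, 0, 0, 0, 1, 1.8, -0.1, 0.1, 0, 0, 0, 1, 2.6, -0.1, 0.1, 0, 0, 0, 1, 3.4, -0.1, 0.1, 0, 0, 0, 1, 4.2, -0.1, 0.1, 0, 0, 0, 1, 5, -0.1, 0.1, 0, 0, 0, 1, 5.8, -0.1, 0.1, 0, 0, 0, 1, 6.4, -0.1, 0.1, 0, 0, 0, 1]

```text
time_s: 3.95
tool_pos: [0.5795, -0.0071, 0.0286]
tcp_rot: [-2.488, -1.918, 0.0]
wrist_force: [-0.3, -0.4, 0.3]
gripper_width: 0.0003
grip_force: 0.1
```

```bash
python3 -c "
from h import *
goal(.0457,.055,.029)
cv2.imwrite('pics/w2.png',env.get_image('wrist'))"
```

```text
t 3.95 tray xyz [ 0.0453 -0.0032  0.0286] q [-0.22  0.38  1.72  0.    1.04  0.04] w 0.0003268476764122859 F [-0.3 -0.4  0.3]
move cm [ 5.82  0.04 -0.04] turn [-0.    -0.    -0.001]
```

View pics/w2.png

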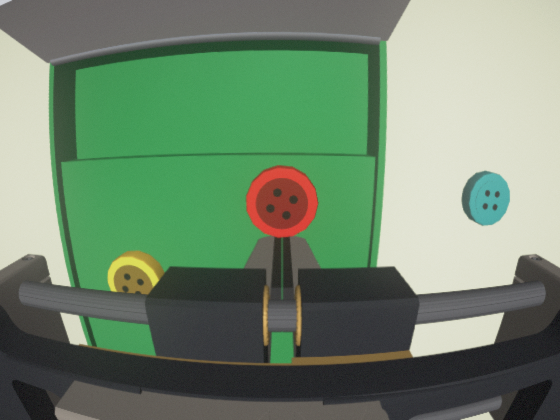

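Red at (282,201) is centred on the fingertip just short of the step (row 155). Yellow is undisturbed at (136,277). I keep pushing.

Call:
send_rows:
  series: [0.8, 0, 0, 0, 0, 0, 1, 1.6, 0, 0, 0, 0, 0, 1, 2.4, 0, 0, 0, 0, 0, 1, 3.2, 0, 0, 0, 0, 0, 1, 4, 0, 0, 0, 0, 0, 1, 4.8, 0, 0, 0, 0, 0, 1, 5.5, 0, 0, 0, 0, 0, 1, 5.5, 0, 0, 0, 0, 0, 1]

```text
time_s: 4.8
tool_pos: [0.5935, 0.0463, 0.0286]
tcp_rot: [-2.488, -1.919, -0.0]
wrist_force: [0.3, -1.0, -1.1]
gripper_width: 0.0005
grip_force: 0.0
```

Call:
send_rows:
  series: [-1, 0, 0, 0, 0, 0, 1, -3, 0, -3, 0, 0, 0, 1, -4, 0, -6, 0, 0, 0, 1, -4, 0, -8, 0, 0, 0, 1, -4, 0, -8, 0, 0, 0, 1]

```text
time_s: 5.3
tool_pos: [0.5855, 0.0049, 0.1122]
tcp_rot: [2.486, 1.912, 0.007]
wrist_force: [1.0, -0.2, 0.2]
gripper_width: 0.0001
grip_force: 0.0
```

```bash
python3 -c "
from h import *
goal(.0,.10,.20)
cv2.imwrite('pics/w3.png',env.get_image('wrist'))"
```

```text
t 5.3 tray xyz [0.048  0.0099 0.1122] q [-0.2   0.28  1.67 -0.    1.19  0.06] w 8.721932358300743e-05 F [ 1.  -0.2  0.2]
move cm [ 8.99 -4.77 -8.82] turn [ 0.007 -0.    -0.003]
```

View pics/w3.png

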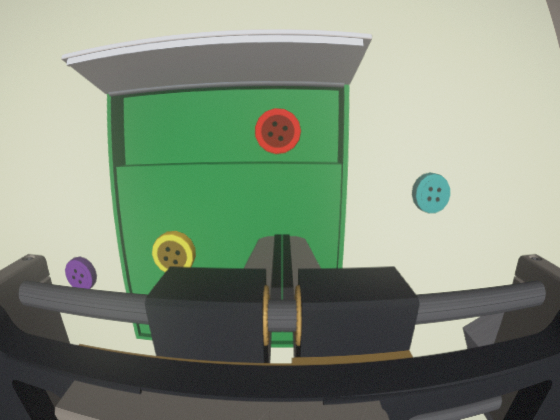

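Red at (278,131) lies in the trough, clear of the step (row 163). Yellow has not moved. Next I go over the lid to its outer side.

Call:
send_rows:
  series: [0, 0, -4, 0, 0, 0, 1, 0, 0, -8, 0, 0, 0, 1, 4, -2, -9, 0, 0, 0, 1, 8.5, -4.8, -9, 0, 0, 0, 1, 13, -4.8, -9, 0, 0, 0, 1, 17, -4.8, -9, 0, 0, 0, 1, 20, -4.8, -9, 0, 0, 0, 1, 20, -4.8, -9, 0, 0, 0, 1]

```text
time_s: 6.15
tool_pos: [0.5868, 0.2153, 0.1959]
tcp_rot: [-2.483, -1.921, 0.004]
wrist_force: [0.6, -0.1, -0.3]
gripper_width: 0.0003
grip_force: 0.0
```

Call:
send_rows:
  series: [0, 0, 0, 0, 0, 0, 1, 0, 0, 0, 0, 0, 0, 1]

```text
time_s: 6.35
tool_pos: [0.5872, 0.211, 0.1974]
tcp_rot: [-2.489, -1.916, 0.003]
wrist_force: [1.7, -0.3, -0.6]
gripper_width: 0.0
grip_force: 0.0
```

```bash
python3 - <<'E'
from h import *
a=env.get_image('top');cv2.imwrite('pics/t2.png',a)
m=cv2.inRange(cv2.cvtColor(a,cv2.COLOR_BGR2HSV),(0,150,60),(10,255,255));m[:,:200]=0;m[:,410:]=0;m[:100]=0;m[290:]=0
c=cv2.findContours(m,0,2)[0]
for k in c:
    if cv2.contourArea(k)>20:
        e=cv2.fitEllipse(k);p=ray('top',e[0],.017)-c0;print(e,p@tx,p@ty)
goal(0,.2,.07)
E
```

```text
((269.2465515136719, 161.52008056640625), (21.999225616455078, 22.6182918548584), 165.4186553955078) 0.04468435017328743 0.07697625009144705
t 6.4 tray xyz [-0.0024  0.2096  0.1978] q [ 0.15  0.3   1.47 -0.    1.38  0.41] w 0.00037675064556496316 F [-0.2 -0.2  0.6]
move cm [-0.96  0.26 12.78] turn [-0.001  0.001 -0.003]
```

Call:
send_rows:
  series: [-0.9, 0.2, 4, 0, 0, 0, 1, -0.9, 0.2, 8, 0, 0, 0, 1, -0.9, 0.2, 11, 0, 0, 0, 1, -0.9, 0.2, 12, 0, 0, 0, 1, -0.9, 0.2, 12, 0, 0, 0, 1, -0.9, 0.2, 12, 0, 0, 0, 1]

```text
time_s: 7.0
tool_pos: [0.5887, 0.2028, 0.0805]
tcp_rot: [2.488, 1.916, 0.004]
wrist_force: [-0.2, -0.2, 0.0]
gripper_width: 0.0006
grip_force: 0.0
```

```bash
python3 -c "
from h import *
goal(0,.129,.077)"
```

```text
t 7.0 tray xyz [0.0009 0.2021 0.0805] q [ 0.14  0.41  1.57 -0.    1.16  0.4 ] w 0.0006430794197365415 F [-0.2 -0.2  0. ]
move cm [-7.32 -0.08  0.34] turn [ 0.003 -0.001 -0.002]
```

Call:
send_rows:
  series: [-3, 0, 0.4, 0, 0, 0, 1, -5, 0, 0.4, 0, 0, 0, 1, -6.2, 0, 0.4, 0, 0, 0, 1, -7.3, 0, 0.4, 0, 0, 0, 1, -8.5, 0, 0.5, 0, 0, 0, 1, -9.6, 0, 0.8, 0, 0, 0, 1, -10.5, 0, 1.5, 0, 0, 0, 1, -10.5, 0, 1.5, 0, 0, 0, 1]

```text
time_s: 7.8
tool_pos: [0.5593, 0.1005, 0.0621]
tcp_rot: [-2.489, -1.915, 0.004]
wrist_force: [-0.9, 0.4, -0.6]
gripper_width: 0.0007
grip_force: 0.0
```

```bash
python3 -c "
from h import *
goal(0,.082,.034)
cv2.imwrite('pics/s4.png',env.get_image('scene'))"
```

```text
t 7.8 tray xyz [-0.0016  0.0957  0.0621] q [-0.03  0.31  1.74 -0.    1.1   0.22] w 0.0006883251435342921 F [-0.9  0.4 -0.6]
move cm [-1.37  0.17  2.81] turn [-0.003  0.001 -0.002]
```

View pics/s4.png

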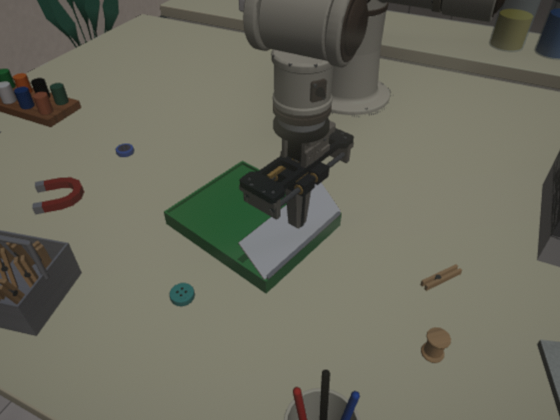

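The lid has swung inward and is partly down, with the fingertip on its outer face at about (298,222). I press it the rest of the way.

Call:
send_rows:
  series: [-0.7, 0.1, 0.8, 0, 0, 0, 1, -1.2, 0.1, 1.5, 0, 0, 0, 1, -1.6, 0.1, 2.1, 0, 0, 0, 1, -1.8, 0.1, 2.5, 0, 0, 0, 1, -2, 0.1, 2.8, 0, 0, 0, 1, -2, 0.1, 2.9, 0, 0, 0, 1, -2, 0.1, 2.9, 0, 0, 0, 1]

```text
time_s: 8.55
tool_pos: [0.5566, 0.0819, 0.0346]
tcp_rot: [2.489, 1.917, 0.0]
wrist_force: [0.4, -0.5, -0.7]
gripper_width: 0.0003
grip_force: 0.0
```

```bash
python3 -c "
from h import *
goal(0,.076,.033)"
```

```text
t 8.55 tray xyz [0.0005 0.0771 0.0346] q [-0.07  0.34  1.77 -0.    1.04  0.19] w 0.00029061027593534034 F [ 0.4 -0.5 -0.7]
move cm [-0.11 -0.05  0.16] turn [ 0.     0.    -0.001]
```

Call:
send_rows:
  series: [-0.8, 0, 0.1, 0, 0, 0, 1, -0.8, 0, 0.2, 0, 0, 0, 1, -0.8, 0, 0.3, 0, 0, 0, 1, -0.8, 0, 0.3, 0, 0, 0, 1]

```text
time_s: 8.95
tool_pos: [0.5553, 0.0742, 0.0342]
tcp_rot: [2.488, 1.917, 0.002]
wrist_force: [-6.3, 1.3, 16.2]
gripper_width: 0.0005
grip_force: 8.0
```

Force rises to 16 N with the tip at 34 mm, so the lid is on its stop. I retract and check.

Call:
send_rows:
  series: [0, 0, -1, 0, 0, 0, 1, 0, 0, -4, 0, 0, 0, 1, 0, 0, -8, 0, 0, 0, 1, -3, 0, -12, 0, 0, 0, 1, -8, 0, -15, 0, 0, 0, 1, -13, 0, -15, 0, 0, 0, 1, -16, 0, -15, 0, 0, 0, 1, -16, 0, -15, 0, 0, 0, 1]

```text
time_s: 9.75
tool_pos: [0.5129, -0.0846, 0.1824]
tcp_rot: [2.492, 1.909, -0.001]
wrist_force: [0.4, 0.8, -1.1]
gripper_width: 0.0006
grip_force: 0.0
```

```bash
python3 - <<'E'
from h import *
st()
a=env.get_image('scene');b=env.get_image('top')
cv2.imwrite('pics/f.png',np.hstack([a[130:310,140:390],b[90:300,180:430][:180]]))
E
```

```text
t 9.75 tray xyz [ 0.0006 -0.0951  0.1824] q [-0.4   0.04  1.79 -0.    1.31 -0.13] w 0.0006218988062112526 F [ 0.4  0.8 -1.1]
```

View pics/f.png

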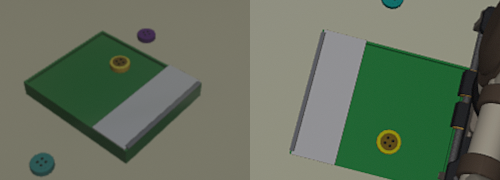

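The lid lies flat and shut. Yellow is at top pixel (318,232), the same as at the start, and the robot is clear.

```bash
python3 -c "
from station import env
print(env.close_job())"
```

```text
the job is handed in; nothing more can be done
None
```

The job is handed in with no verdict returned: the red button lies in the trough under the shut lid, the yellow button is where it started, and the arm is clear, at about 10 s of the 40 s allowed.

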